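# Sound the fermenting crock with the depth gauge

## Robot

A 6-joint arm with a two-finger parallel gripper is mounted at the origin on the work surface. World frame = base frame: x ahead of the robot, y to its left, z up, the work surface at z = 0. Lengths are in m, angles in rad, forces in N, time in s.
With the tool pointing down it reaches from about 0.35 to 0.875 m from the base axis. Payload 4.2 kg.
Tool frame: the origin (TCP) lies on the centre line of the jaws, within the pads' length; the fingertips stand 19 mm ahead of it and the grasp point (between the pads) is the TCP; z points along the fingers, y is the direction in which the jaws open and shut (so a half turn about z gives the same grasp; the last joint's range is limited). The gripper opens to 85 mm and grips with 20 to 120 N. Pads are 22 mm wide; open, the fingers measure 114 mm over their backs; the gripper's body (76 mm by 85 mm) begins 54 mm behind the grasp point. The pads swing forward as they close: fully open they stand 13 mm farther back than shut.
Start: joints at [-0.88, 0.385, 0.008, 0, -1.194, -0.259], TCP at [0.262, -0.568, 0.215] pointing down, gripper open.
Joint ranges: [-3.14, 3.14], [-1.21, 2.06], [-1.07, 1.41], [-3.16, 2.05], [-2.99, -0.16], [-3.1, 3.1]. Speed limits (rad/s): [2.79, 2.79, 3.14, 3.14, 3.14, 3.14].

## Interface

Orientations are given as a rotation vector (axis times angle).
In Python, from plant import bot, claw, imaging, order gives the robot as it stands. Calls block until the motion is done:
- bot.move_to(position, orientation): joint-space move of the TCP to a pose.
- bot.servo_line(position, orientation=None, feed=0.15): straight line of the TCP; orientation=None keeps the orientation; feed is the mean speed in m/s.
- bot.set_joints(angles): joint-space move.
- claw.gripper_open() and claw.close_gripper(force=None): open the fingers fully, or close them until they stop; force is the grip in N (None keeps the last).
- bot.sleep(seconds).
- bot.ik(position, orientation): joint angles nearest the present ones, or None.
- imaging.get_image(name): name is "scene" or "top" or "wrist"; returns a dict with "frame" (400x640x3 uint8, red, green, blue), "vertical_fov" (degrees; the focal length in pixels is half the picture's height over the tangent of half this angle, whatever the lens; pixels are square), "cx", "cy" (the principal point, pixels), "extrinsics" (4x4, takes a point from camera to world coordinates); the wrist camera has in their place "hand_eye" (4x4, takes a point from camera to tool coordinates, whose origin is the TCP and whose axes are the flange's). Camera axes: x right, y down, z forward; pixel columns grow to the right and rows downward; lengths in m; the calibration is good to about 2 mm. A picture is of the moment at which its call begins: read the wrist's pose just before it. There is no depth.
A pose or a line that the arm cannot do raises bot.Unreachable and nothing moves.
- order.hand_in(): hands the job in, once; it reports no verdict.
Readings, each from a call of its own:
- bot.get_clock(): time.
- bot.get_q(): joint angles.
- bot.get_joint_vel(): joint speeds.
- bot.get_tau(): joint torques, N m.
- bot.get_ee_pos(): TCP position.
- bot.get_tcp_rot(): TCP orientation.
- bot.get_wrist_force(): force on the tool from outside, world axes, zero at the start.
- bot.get_ft_torque(): the same for the moment, N m.
- bot.get_opening(): opening from 0.0 (shut) to 1.0 (fully open).
Only numpy, scipy, OpenCV 4.12 (cv2) and the standard library are available. Lean on these libraries where they do the work, as an engineer would, in place of code of your own. Each camera call takes 0.05 s, during which the arm holds its last target.

## Task

Measure how deep the pressing weight lies in the fermenting crock: lift the steel depth gauge out of its wooden stand by its knob, set its foot upright and fully home in the open port of the crock's lid, then gently push the rod down until it has bottomed on the weight inside, without forcing it. Let go and leave the gauge standing there with its rod resting on the weight, so that the scale can be read; leave the jars, the bowl and the airlock alone.

Things in the scene. Friction and masses are not known exactly. Their poses are not given: they have to be found in the camera images.
- gauge_knob (a point): centre of the gauge's knob, an upright steel cylinder 24 mm in diameter and 24 mm tall on top of the 8 mm thick rod; can be gripped from above at any yaw. It lies 130 mm above gauge_seat, less the value of gauge_rod. Rod and knob weigh 0.06 kg, the steel foot 0.21 to 0.33 kg
- gauge_seat (a point): centre of the underside of the gauge's foot: a steel flange 56 mm across and 8 mm thick, with a sleeve on it (20 mm in diameter, top 28 mm above this point) in which the rod slides, and a tapered spigot under it (reaching 14 mm below this point, 16 mm in diameter, narrowing to 11 mm). z points up along the rod. At the start the foot rests on top of the stand
- gauge_rod (a joint): travel of the rod in the foot, m: 0 = drawn up to its stop (lies between 0.005 and 0.025 at the start), growing as it is pushed down, to 0.085. The flat tip is 18 mm + travel below gauge_seat. Sliding friction of 1.6 N keeps the rod where it is left but does not carry the foot: on lifting the knob the rod slides up to its stop, then the foot comes along
- stand: gauge stand: dark wood block 75 x 75 x 62 mm, fixed, origin at the centre of its underside, with an upright bore 20 mm in diameter and 56 mm deep in the middle of its top, in which the gauge's spigot and rod hang at the start
- crock: fermenting crock: beige stoneware pot, fixed, 164 mm in diameter, 125 mm high with its flat brown lid held by two wire clips; origin at the centre of its underside. Inside, under the lid, a flat stoneware weight 110 mm across lies level under the port, its top 50 to 85 mm below the lid's top (differs each time), on a springy bed that gives about 0.25 mm per newton
- crock_port (a point): centre of the mouth of the open port in the middle of the lid, level with the lid's flat top, 125 mm above the counter: a round hole 20 mm in diameter through the 15 mm thick lid, with a black rubber ring round it. The gauge's foot is home when its flange lies flat on the lid: gauge_seat then coincides with this point
- jar1: glass jar with a grey lid, 74 mm in diameter, 105 mm high, bystander; origin at the centre of its underside
- jar2: a second such jar, bystander; origin at the centre of its underside
- bowl: steel bowl, 170 mm in diameter, 70 mm high, bystander; origin at the centre of its underside
- airlock: clear plastic airlock with a rubber bung, standing upside down on its cap, 39 mm in diameter, 84 mm high, bystander; origin at the bung's end, at the top
Mind the look-alikes: they are no part of the job. Of the things that look like the part that bears gauge_knob, the largest one is meant.

How it is judged:
On the way, in this order (a step that is already met when the one before it is completed fails the run):
1. the gauge's foot sits upright and fully home in the lid's port (horizontal distance between gauge_seat and crock_port below 0.004 m and z of gauge_seat in the frame of crock_port below 0.0025 m and angle between gauge_seat's own z axis and vertical below 0.05 rad), for 0.1 s.
2. with the foot home, the rod is pushed down until it presses on the weight inside (contact force between gauge_rod_c0 and crock above 0.3 N and horizontal distance between gauge_seat and crock_port below 0.004 m and z of gauge_seat in the frame of crock_port below 0.0025 m and value of joint gauge_rod above 0.029 m), for 0.1 s.
At the end, for the whole second after the job is handed in: the gauge stands released and still with its foot home in the lid's port (within 4 mm sideways and 2.5 mm in height, upright within 0.05 rad) and its rod pushed down so far that the tip rests on the weight inside the crock (touching it with at least 0.2 N, travel above 29 mm, not moving) (all of step 1 and z of gauge_seat in the frame of crock_port above -0.0025 m and contact force between gauge_rod_c0 and crock above 0.2 N and value of joint gauge_rod above 0.029 m and velocity of joint gauge_rod between -0.005 and 0.005 m/s).
It fails at once if the gauge or its rod is pressed or struck against the crock, its lid or the weight inside with more than 20 N (contact force between gauge and crock above 20 N).
It fails at once if a jar, the bowl or the airlock is moved more than 20 mm (distance of any of jar1, jar2, bowl, airlock from where it was at the start of the episode above 0.02 m).
It also fails if it takes over 51 s, if anything falls off the work surface, if the arm or the gripper's body presses on something with over 40 N, if the wrist force passes 120 N, or if a joint passes its speed limit or range.

## Working session

There is one attempt and no reset: what is moved stays moved. The work goes in short steps, each a Python script; the robot and the scene stay as the last script left them, time stands still between calls to the robot, and variables do not carry over. Pictures are saved under pics/ and viewed, and the job is handed in when it is done.

```bash
ls; mkdir -p pics
cat > h.py <<'E'
import numpy as np, cv2
from plant import bot, claw, imaging, order
from scipy.spatial.transform import Rotation as R
def grab(n,fn):
    p=np.array(bot.get_ee_pos()); r=np.array(bot.get_tcp_rot())
    d=imaging.get_image(n)
    cv2.imwrite('pics/'+fn+'.png',cv2.cvtColor(d['frame'],cv2.COLOR_RGB2BGR))
    if 'extrinsics' in d: T=np.array(d['extrinsics'])
    else:
        W=np.eye(4);W[:3,:3]=R.from_rotvec(r).as_matrix();W[:3,3]=p
        T=W@np.array(d['hand_eye'])
    f=200/np.tan(np.radians(d['vertical_fov'])/2)
    np.savez('pics/'+fn+'.npz',T=T,f=f,c=[d['cx'],d['cy']],frame=d['frame'])
    return d['frame'],T,f,(d['cx'],d['cy'])
def load(fn):
    z=np.load('pics/'+fn+'.npz');return z['frame'],z['T'],float(z['f']),z['c']
def ray(fn,u,v):
    _,T,f,c=load(fn)
    d=T[:3,:3]@np.array([(u-c[0])/f,(v-c[1])/f,1]);return T[:3,3],d/np.linalg.norm(d)
def onz(fn,u,v,z):
    o,d=ray(fn,u,v);return o+d*(z-o[2])/d[2]
def tri(*a):
    A=np.zeros((3,3));b=np.zeros(3)
    rs=[ray(*x) for x in a]
    for o,d in rs:
        P=np.eye(3)-np.outer(d,d);A+=P;b+=P@o
    x=np.linalg.solve(A,b)
    return x,[np.linalg.norm((np.eye(3)-np.outer(d,d))@(x-o)) for o,d in rs]
E
python3 - <<'E'
from h import *
for n in ['scene','top','wrist']:
    _,T,f,c=grab(n,n+'0');print(n,T.round(3).tolist(),f,c)
print(bot.get_clock(),bot.get_wrist_force(),bot.get_tcp_rot(),bot.get_opening())
E
```

```text
pics
scene [[-0.807, 0.319, -0.498, 1.084], [0.591, 0.462, -0.661, 0.593], [0.019, -0.827, -0.561, 0.734], [0.0, 0.0, 0.0, 1.0]] 434.35918644255975 (324.4319021546894, 198.7380481321898)
top [[0.028, -0.982, 0.187, 0.357], [-0.999, -0.034, -0.029, -0.098], [0.035, -0.186, -0.982, 1.225], [0.0, 0.0, 0.0, 1.0]] 449.5400649322157 (318.3062096852513, 195.82974970260383)
wrist [[-0.417, 0.873, 0.254, 0.197], [0.909, 0.4, 0.119, -0.597], [0.003, 0.281, -0.96, 0.374], [0.0, 0.0, 0.0, 1.0]] 350.09825738004525 (314.9073344192887, 197.26722687468757)
0.15 [-0.31066699 -0.09148173  0.078315  ] [ 6.72669220e-01 -3.06824754e+00 -2.51615293e-03] 1.0012915797216895
```

View pics/scene0.png

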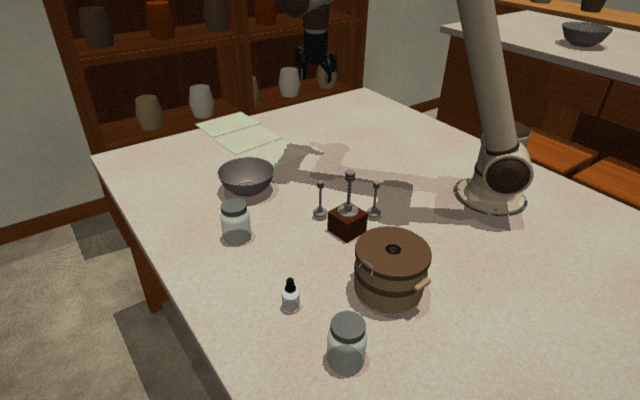

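View pics/top0.png

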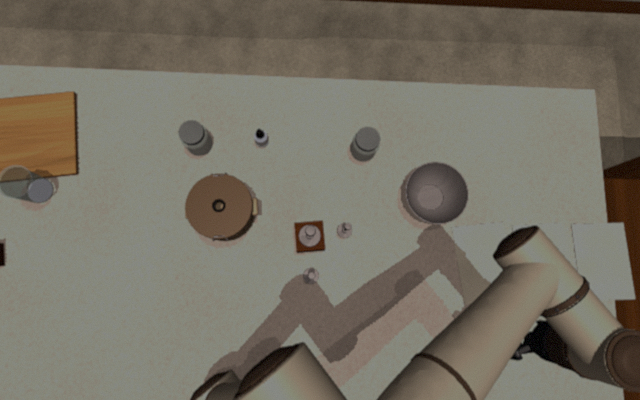

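View pics/wrist0.png

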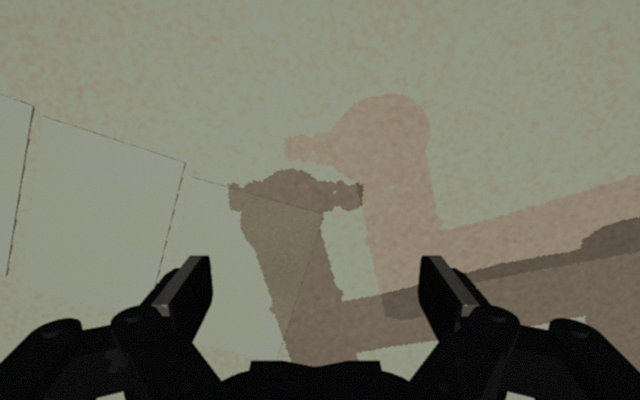

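The scene view shows the large gauge in the dark stand at about (350,205), with its knob at (350,175). There are two smaller look-alikes at (320,200) and (375,200). The crock port is at (393,249) in this view and (219,206) in the top view. I'll zoom in next.

Run:
```python
import cv2,numpy as np
s=cv2.imread('pics/scene0.png');t=cv2.imread('pics/top0.png')
z=lambda i,x,y,w,h,k:cv2.resize(i[y:y+h,x:x+w],None,fx=k,fy=k,interpolation=cv2.INTER_NEAREST)
a=z(s,300,160,140,110,5); b=z(t,180,165,180,130,4)
cv2.imwrite('pics/z1.png',a);cv2.imwrite('pics/z2.png',b)
```

```text
(no output)
```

View pics/z1.png

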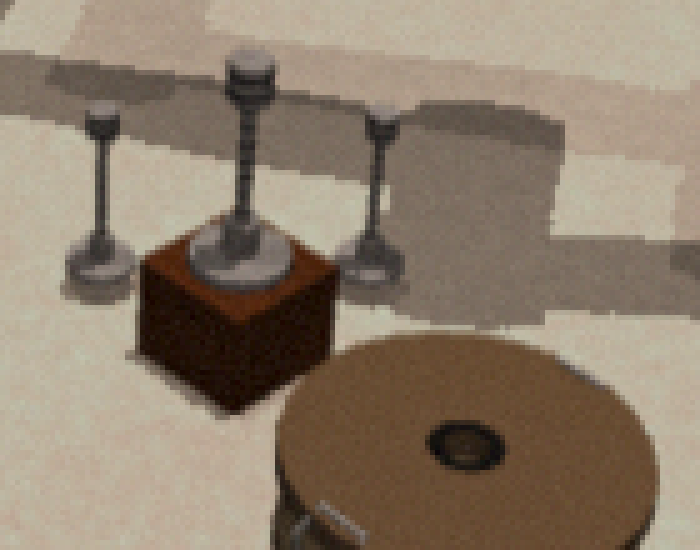

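View pics/z2.png

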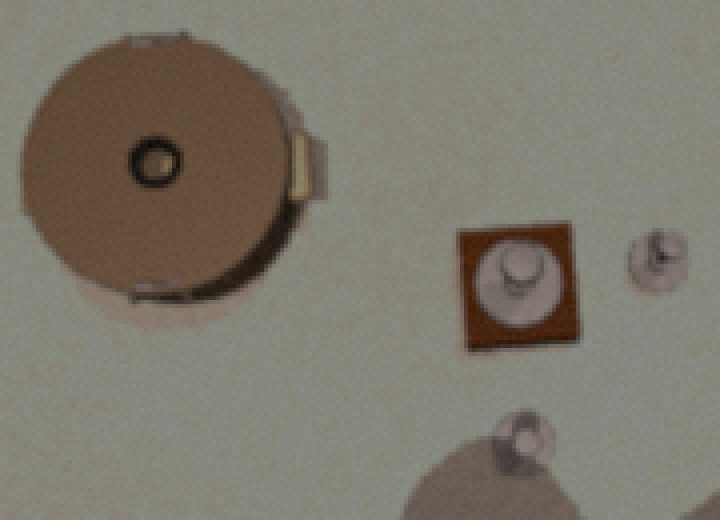

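Run:
```python
from h import *
print('knob',tri(('scene0',350,175.8),('top0',310.4,230.8)))
print('knobtop',tri(('scene0',350.2,172.3),('top0',310.4,230.2)))
print('flange',tri(('scene0',348,211.5),('top0',309.8,235.5)))
print('port',tri(('scene0',393.1,249),('top0',218.8,205.3)))
for n in('scene0','top0'):
  print(onz(n,*({'scene0':(393.1,249),'top0':(218.8,205.3)}[n]),0.125),onz(n,*({'scene0':(348,211.5),'top0':(309.8,235.5)}[n]),0.07))
k=tri(('scene0',350,175.8),('top0',310.4,230.8))[0]
for yaw in np.arange(0,3.2,.4):
  r=(R.from_euler('z',yaw)*R.from_rotvec([np.pi,0,0])).as_rotvec()
  print(yaw,bot.ik(k+[0,0,.12],r))
```

```text
knob (array([ 0.47391468, -0.11365348,  0.17302043]), [np.float64(4.705638385037527e-05), np.float64(4.7056383850411476e-05)])
knobtop (array([ 0.47415627, -0.1134492 ,  0.18335559]), [np.float64(6.199619492658558e-05), np.float64(6.199619492657702e-05)])
flange (array([ 0.47361848, -0.11382706,  0.06285615]), [np.float64(0.00041728058983079127), np.float64(0.0004172805898307238)])
port (array([0.5352968 , 0.11323757, 0.12381042]), [np.float64(2.411781421245462e-05), np.float64(2.41178142124193e-05)])
[0.5363838  0.11415566 0.125     ] [ 0.47985266 -0.10598105  0.07      ]
[0.53508833 0.11302681 0.125     ] [ 0.47320332 -0.11402061  0.07      ]
0.0 [ 9.87004091e-02  9.71960583e-02 -1.80945737e-01  4.44089210e-16
 -1.29265453e+00  1.47209592e+00]
0.4 [ 9.87004091e-02  9.71960583e-02 -1.80945737e-01  4.44089210e-16
 -1.29265453e+00  1.87209592e+00]
0.8 [ 0.09870041  0.09719606 -0.18094574  0.         -1.29265453  2.27209592]
1.2000000000000002 [ 9.87004091e-02  9.71960583e-02 -1.80945737e-01  4.44089210e-16
 -1.29265453e+00  2.67209592e+00]
1.6 [ 0.09870041  0.09719606 -0.18094574  0.         -1.29265453  3.07209592]
2.0 [ 0.09870041  0.09719606 -0.18094574  0.         -1.29265453 -2.81108939]
2.4000000000000004 [ 0.09870041  0.09719606 -0.18094574  0.         -1.29265453 -2.41108939]
2.8000000000000003 [ 9.87004091e-02  9.71960583e-02 -1.80945737e-01 -4.44089210e-16
 -1.29265453e+00 -2.01108939e+00]
```

Run:
```python
from h import *
z=np.load('pics/wrist0.npz')
W=np.eye(4);W[:3,:3]=R.from_rotvec(bot.get_tcp_rot()).as_matrix();W[:3,3]=bot.get_ee_pos()
H=np.linalg.inv(W)@z['T'];np.save('H.npy',H);print(H.round(4))
f=float(z['f']);c=z['c']
k=np.array([.474,-.1136,.173]);p=np.array([.5353,.1132,.125])
for yaw in (-1.73,-2.5,-1.0):
 for x,y,h in((.42,-.02,.33),(.50,0,.33),(.42,-.1,.33)):
  r=R.from_euler('z',yaw)*R.from_rotvec([np.pi,0,0]);W[:3,:3]=r.as_matrix();W[:3,3]=[x,y,h]
  Ti=np.linalg.inv(W@H)
  o=[]
  for q in(k,p):
    a=Ti[:3,:3]@q+Ti[:3,3];o.append((a[:2]/a[2]*f+c).round(0).tolist()+[round(a[2],2)])
  print(yaw,x,y,h,o,bot.ik(W[:3,3],r.as_rotvec()) is not None)
a=np.linalg.inv(H)[:3,3];print(a[:2]/a[2]*f+c)
```

```text
[[-1.100e-03 -9.598e-01 -2.807e-01  7.060e-02]
 [ 1.000e+00 -1.300e-03  7.000e-04  2.000e-04]
 [-1.000e-03 -2.807e-01  9.598e-01 -1.595e-01]
 [ 0.000e+00  0.000e+00  0.000e+00  1.000e+00]]
-1.73 0.42 -0.02 0.33 [[235.0, 79.0, np.float64(0.3)], [236.0, 290.0, np.float64(0.41)]] True
-1.73 0.5 0 0.33 [[323.0, 38.0, np.float64(0.29)], [300.0, 265.0, np.float64(0.4)]] True
-1.73 0.42 -0.1 0.33 [[254.0, 169.0, np.float64(0.32)], [250.0, 347.0, np.float64(0.43)]] True
-2.5 0.42 -0.02 0.33 [[197.0, 161.0, np.float64(0.32)], [346.0, 307.0, np.float64(0.42)]] True
-2.5 0.5 0 0.33 [[226.0, 73.0, np.float64(0.3)], [376.0, 248.0, np.float64(0.4)]] True
-2.5 0.42 -0.1 0.33 [[269.0, 211.0, np.float64(0.33)], [397.0, 340.0, np.float64(0.43)]] True
-1.0 0.42 -0.02 0.33 [[320.0, 48.0, np.float64(0.29)], [160.0, 209.0, np.float64(0.38)]] True
-1.0 0.5 0 0.33 [[411.0, 81.0, np.float64(0.3)], [233.0, 232.0, np.float64(0.39)]] True
-1.0 0.42 -0.1 0.33 [[272.0, 130.0, np.float64(0.31)], [130.0, 265.0, np.float64(0.4)]] True
[314.24575565 243.7251033 ]
```

Run:
```python
from h import *
r=(R.from_euler('z',-1.73)*R.from_rotvec([np.pi,0,0])).as_rotvec()
bot.move_to([.54,-.03,.33],r);grab('wrist','w1');print(bot.get_clock())
bot.servo_line([.44,-.03,.33],feed=.15);bot.sleep(.15);grab('wrist','w2');print(bot.get_clock(),bot.get_ee_pos(),bot.get_q())
```

```text
2.4
3.4167 [ 0.44063167 -0.02994994  0.32956588] [ 3.02405905e-01 -3.08121286e-03 -1.98589819e-01  6.11906199e-05
 -1.37626934e+00 -4.61850428e-01]
```

View pics/w1.png

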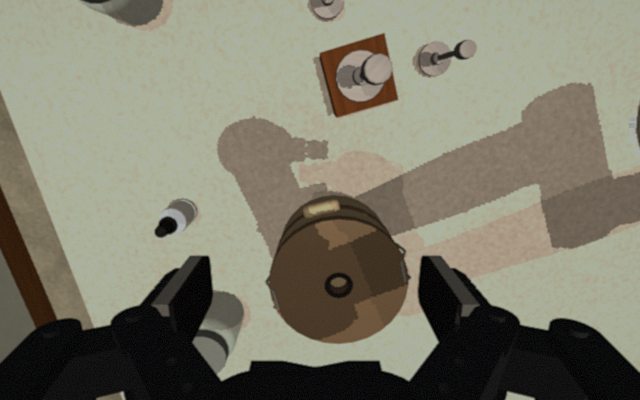

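View pics/w2.png

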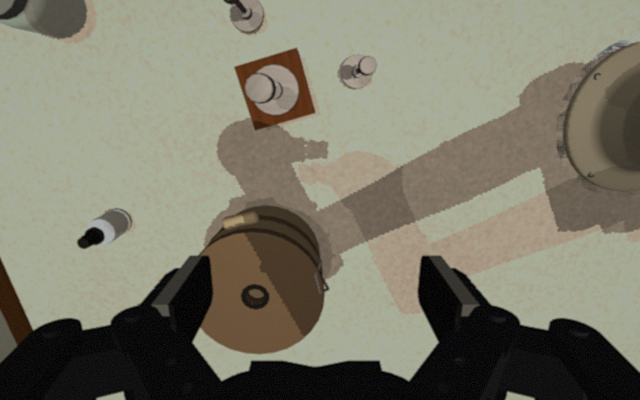

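Both views show the knob (377,68)/(262,88) and the port (339,285)/(255,296). I'll zoom in for sub-pixel centres.

Run:
```python
import cv2,numpy as np
z=lambda n,x,y:cv2.resize(cv2.imread(f'pics/{n}.png')[y:y+50,x:x+60],None,fx=6,fy=6,interpolation=cv2.INTER_NEAREST)
a=np.vstack([np.hstack([z('w1',345,45),z('w1',310,260)]),np.hstack([z('w2',235,65),z('w2',225,270)])])
cv2.imwrite('pics/z3.png',a)
for n,x,y in(('w1',310,260),('w2',225,270)):
    g=cv2.imread(f'pics/{n}.png')[y:y+50,x:x+60]
    m=(g.max(2)<38).astype(np.uint8)
    c,_=cv2.findContours(m,cv2.RETR_EXTERNAL,cv2.CHAIN_APPROX_NONE)
    c=max(c,key=cv2.contourArea);e=cv2.fitEllipse(c);print(n,e[0][0]+x,e[0][1]+y,e[1])
```

```text
w1 338.2301998138428 284.8213634490967 (23.537626266479492, 26.56425666809082)
w2 254.64471435546875 296.2922782897949 (22.15809440612793, 25.343490600585938)
```

View pics/z3.png

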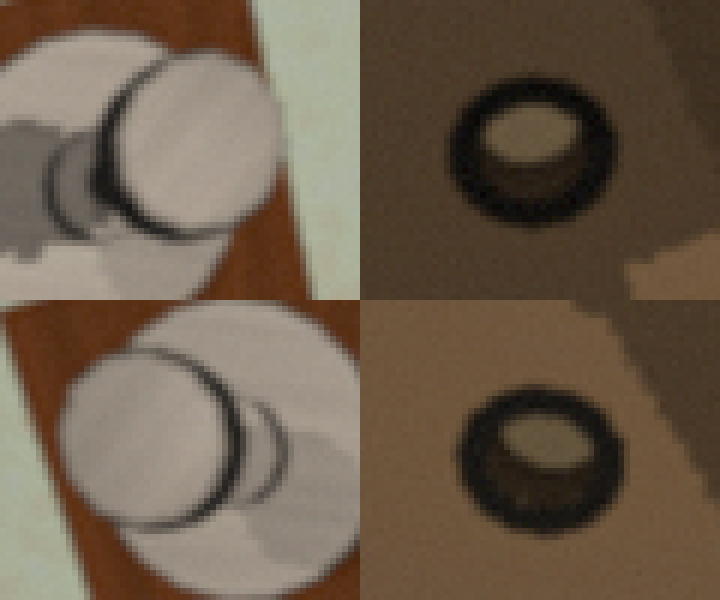

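Run:
```python
from h import *
P1,P2=(338.2,284.8),(254.6,296.3)
print('port',tri(('w1',*P1),('w2',*P2)), tri(('w1',*P1),('w2',*P2),('scene0',393.1,249),('top0',218.8,205.3)))
print(onz('w1',*P1,.125),onz('w2',*P2,.125))
print('knobtop',tri(('w1',377,68.3),('w2',258.7,87)),tri(('w1',377,68.3),('w2',258.7,87),('scene0',350,172.2),('top0',310.2,230)))
```

```text
port (array([0.5363458 , 0.11407572, 0.1257758 ]), [np.float64(4.5126415527113865e-05), np.float64(4.5126415527059356e-05)]) (array([0.53604131, 0.1139279 , 0.12509776]), [np.float64(0.0006046456217684333), np.float64(0.0005978254079318434), np.float64(0.0003409844139661859), np.float64(0.001296217992535673)])
[0.53636168 0.11458619 0.125     ] [0.53656541 0.11447976 0.125     ]
knobtop (array([ 0.47512038, -0.11317382,  0.1827167 ]), [np.float64(0.00022720881535182562), np.float64(0.0002272088153518387)]) (array([ 0.4749553 , -0.11311438,  0.18391507]), [np.float64(0.0004317558623360238), np.float64(0.00023386097612167783), np.float64(0.00013931159383882074), np.float64(0.00037905100017649563)])
```

Run:
```python
from h import *
r=(R.from_euler('z',-1.73)*R.from_rotvec([np.pi,0,0])).as_rotvec()
bot.move_to([.475,-.1132,.25],r)
bot.servo_line([.475,-.1132,.1715],r,feed=.12)
print(bot.get_clock(),bot.get_ee_pos(),bot.get_wrist_force())
claw.close_gripper(35)
print(bot.get_clock(),bot.get_ee_pos(),bot.get_opening(),bot.get_wrist_force())
bot.servo_line([.475,-.1132,.302],r,feed=.1)
bot.sleep(.2)
print(bot.get_clock(),bot.get_ee_pos(),bot.get_opening(),bot.get_wrist_force())
grab('wrist','w3');grab('scene','s3')
```

```text
4.775 [ 0.47584217 -0.11292738  0.17262425] [0.26253071 1.239525   0.12615477]
5.5417 [ 0.47499677 -0.11321824  0.17146424] -0.002670161738096574 [-0.63666908 -0.66859543 -0.47920991]
7.2 [ 0.47486224 -0.11318797  0.30157582] -0.0002735321378645664 [-0.48775977  0.05997334  0.78395196]
```

View pics/w3.png

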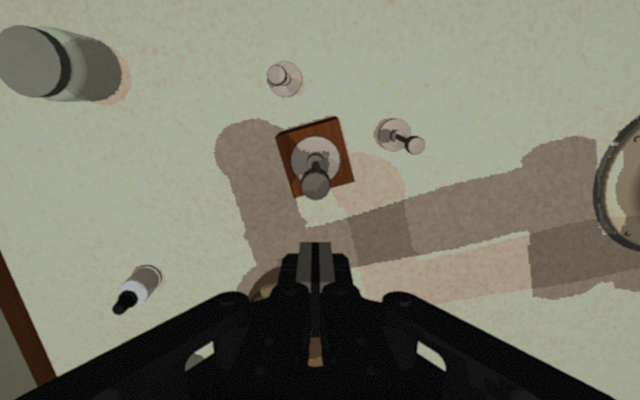

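View pics/s3.png

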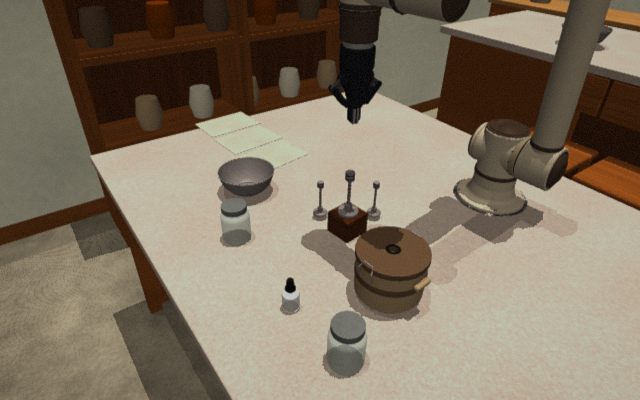

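The jaws closed on nothing (opening 0) and the gauge still stands. I'll project the believed TCP into the views to find the error.

Run:
```python
from h import *
def proj(n,q):
    _,T,f,c=load(n);Ti=np.linalg.inv(T);a=Ti[:3,:3]@q+Ti[:3,3];return a[:2]/a[2]*f+c
tcp=np.array(bot.get_ee_pos());print(tcp)
for n in('s3','w3'):
    print(n,'tcp',proj(n,tcp),'tip',proj(n,tcp-[0,0,.019]),'knobtop',proj(n,np.array([.475,-.1132,.1835])),'stand',proj(n,np.array([.475,-.1132,.07])))
s=cv2.imread('pics/s3.png')[70:190,310:400];w=cv2.imread('pics/w3.png')[100:260,260:420]
cv2.imwrite('pics/z4.png',np.hstack([cv2.resize(s,(450,600),interpolation=0),cv2.resize(w,(350,350),interpolation=0,dst=None) if 0 else cv2.copyMakeBorder(cv2.resize(w,(340,340),interpolation=0),0,260,0,0,0)]))
```

```text
[ 0.47494313 -0.11318935  0.30177835]
s3 tcp [352.65646179 128.66101922] tip [352.20615693 136.06688488] knobtop [349.97759008 172.38628273] stand [347.71830358 209.56181125]
w3 tcp [315.8489241  243.92051151] tip [315.7113204  229.68531952] knobtop [315.20656867 184.78027521] stand [314.98612473 159.96064993]
```

View pics/z4.png

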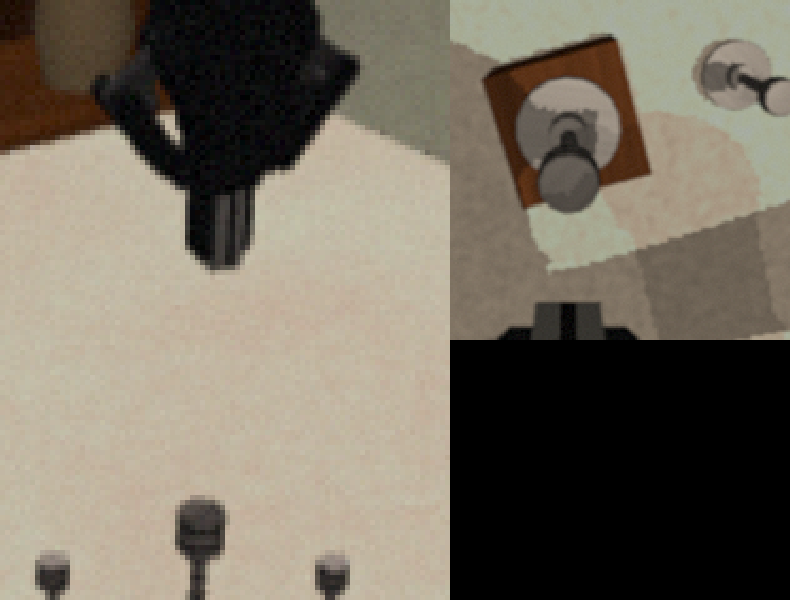

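Run:
```python
from h import *
grab('top','t3')
print(tri(('s3',354.3,124),('w3',315.5,241)))
t=cv2.imread('pics/t3.png')[180:320,240:400];cv2.imwrite('pics/z5.png',cv2.resize(t,None,fx=4,fy=4,interpolation=0))
H=np.load('H.npy');_,_,f,c=load('w3');Hi=np.linalg.inv(H)
for z in(-.03,-.02,-.01,0,.01,.019,.03):
  for x in(-.011,0,.011):
    a=Hi[:3,:3]@[x,0,z]+Hi[:3,3];print(z,x,(a[:2]/a[2]*f+c).round(1))
```

```text
(array([ 0.47183051, -0.11662217,  0.31090042]), [np.float64(0.0031096023294907298), np.float64(0.0031096023294908148)])
-0.03 -0.011 [314.2 297. ]
-0.03 0 [314.2 273.5]
-0.03 0.011 [314.1 248.9]
-0.02 -0.011 [314.3 284.6]
-0.02 0 [314.2 262.3]
-0.02 0.011 [314.2 239.1]
-0.01 -0.011 [314.3 273.7]
-0.01 0 [314.2 252.5]
-0.01 0.011 [314.2 230.5]
0 -0.011 [314.3 263.9]
0 0 [314.2 243.7]
0 0.011 [314.2 222.8]
0.01 -0.011 [314.3 255.2]
0.01 0 [314.3 235.9]
0.01 0.011 [314.2 216. ]
0.019 -0.011 [314.3 248. ]
0.019 0 [314.3 229.5]
0.019 0.011 [314.2 210.4]
0.03 -0.011 [314.3 240.1]
0.03 0 [314.3 222.5]
0.03 0.011 [314.3 204.3]
```

View pics/z5.png

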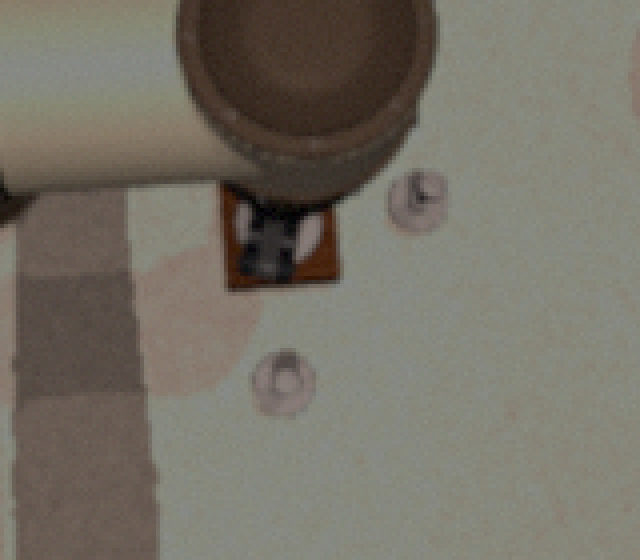

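The two views put the shut fingertips about 18 mm above the reported TCP, not 19 mm below it. They closed at z≈0.19, just over the knob top (0.1835). I'll descend about 38 mm further, in stages while watching force, and look before closing.

Run:
```python
from h import *
r=(R.from_euler('z',-1.73)*R.from_rotvec([np.pi,0,0])).as_rotvec()
claw.gripper_open()
bot.servo_line([.475,-.1132,.175],r,feed=.2)
for z in(.16,.146,.134):
    bot.servo_line([.475,-.1132,z],r,feed=.1);F=np.array(bot.get_wrist_force());print(z,F.round(1))
    if F[2]>6: break
bot.sleep(.1)
grab('wrist','w4');grab('scene','s4');print(bot.get_clock(),bot.get_ee_pos())
s=cv2.imread('pics/s4.png')[100:220,290:410];w=cv2.imread('pics/w4.png')[140:400,160:480]
cv2.imwrite('pics/z6.png',np.hstack([cv2.resize(s,(400,400),interpolation=0),cv2.copyMakeBorder(cv2.resize(w,(400,325)),0,75,0,0,0)]))
```

```text
0.16 [ 0.1 -0.5  0.4]
0.146 [ 0.3 -0.   0.8]
0.134 [ 0.4 -0.2 -0.1]
9.975 [ 0.47538587 -0.1132112   0.13454246]
```

View pics/z6.png

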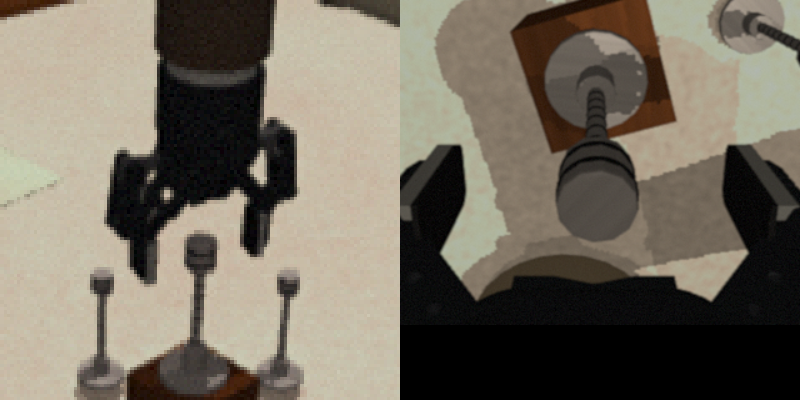

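The knob is now centred between the jaws, with the open tips around its mid-height. They swing about 10 mm forward on closing, so I'll close.

Run:
```python
from h import *
r=(R.from_euler('z',-1.73)*R.from_rotvec([np.pi,0,0])).as_rotvec()
claw.close_gripper(40)
print(bot.get_clock(),bot.get_ee_pos(),bot.get_opening(),np.round(bot.get_wrist_force(),2))
if bot.get_opening()>.1:
    bot.servo_line([.475,-.1132,.27],r,feed=.1)
    bot.sleep(.2)
    print(bot.get_clock(),bot.get_ee_pos(),bot.get_opening(),np.round(bot.get_wrist_force(),2))
grab('wrist','w5');grab('scene','s5');grab('top','t5')
s=cv2.imread('pics/s5.png')[70:230,290:450];w=cv2.imread('pics/w5.png')[100:400,160:480]
cv2.imwrite('pics/z7.png',np.hstack([cv2.resize(s,(400,400),interpolation=0),cv2.copyMakeBorder(cv2.resize(w,(400,375)),0,25,0,0,0)]))
```

```text
10.5667 [ 0.47482858 -0.11319595  0.13401033] 0.26658499019522525 [-0.36  0.07  0.75]
12.275 [ 0.4748575  -0.11318056  0.26960105] 0.2686775843908654 [-0.06  0.38 -3.47]
```

View pics/z7.png

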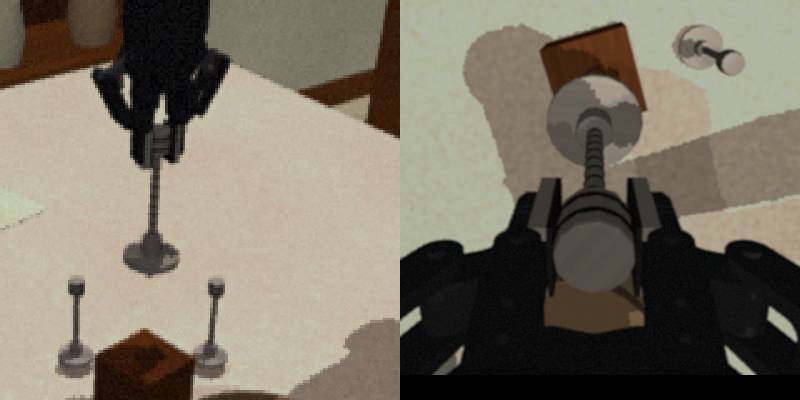

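Run:
```python
from h import *
def proj(n,q):
    _,T,f,c=load(n);Ti=np.linalg.inv(T);a=Ti[:3,:3]@q+Ti[:3,3];return a[:2]/a[2]*f+c
print(proj('s5',np.array([.4749,-.1132,.185])),proj('w5',np.array([.4749,-.1132,.185])),proj('s5',np.array([.4749,-.1132,.177])))
print('knob top',proj('w5',np.array([.4749,-.1132,.319])))
r=(R.from_euler('z',-1.73)*R.from_rotvec([np.pi,0,0])).as_rotvec()
bot.servo_line([.5363,.1142,.27],r,feed=.15);bot.sleep(.3)
print(bot.get_clock(),bot.get_ee_pos(),np.round(bot.get_wrist_force(),2))
grab('wrist','w6');grab('scene','s6');grab('top','t6')
s=cv2.imread('pics/s6.png')[130:290,320:480];w=cv2.imread('pics/w6.png')[100:400,160:480]
cv2.imwrite('pics/z8.png',np.hstack([cv2.resize(s,(400,400),interpolation=0),cv2.copyMakeBorder(cv2.resize(w,(400,375)),0,25,0,0,0)]))
```

```text
[350.0405627  171.85393289] [315.44252341 196.12423652] [349.87222499 174.62176227]
knob top [316.48002558 299.91980796]
14.4417 [0.53627477 0.11392475 0.27010294] [ 0.42  0.   -2.98]
```

View pics/z8.png

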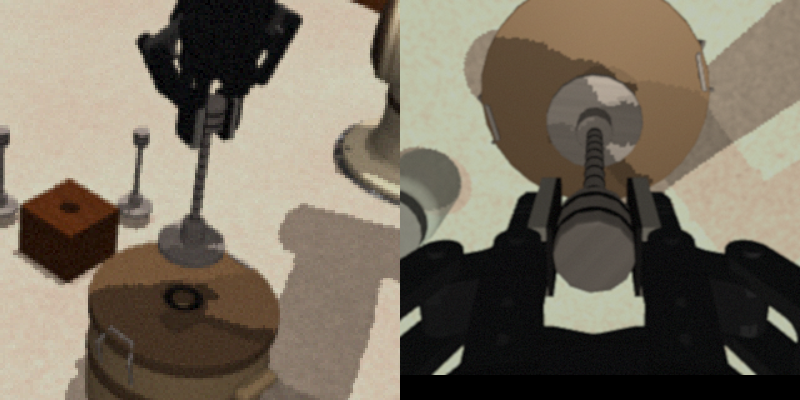

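View pics/t6.png

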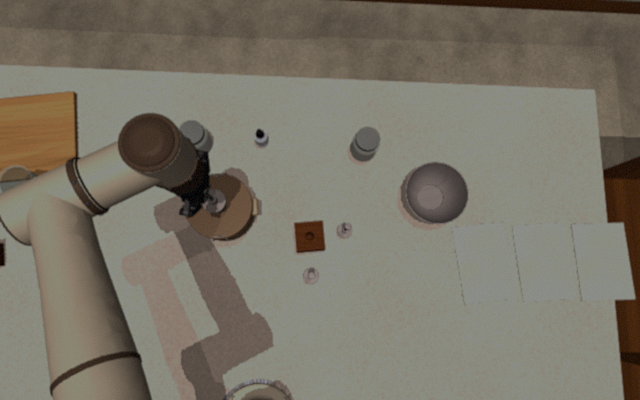

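The flange is within about 1 mm of the prediction in the wrist view. Next I'll descend to just above the hole and check.

Run:
```python
from h import *
def proj(n,q):
    _,T,f,c=load(n);Ti=np.linalg.inv(T);a=Ti[:3,:3]@q+Ti[:3,3];return a[:2]/a[2]*f+c
print(proj('s6',np.array([.5363,.1142,.1855])))
r=(R.from_euler('z',-1.73)*R.from_rotvec([np.pi,0,0])).as_rotvec()
bot.servo_line([.5363,.1142,.238],r,feed=.08);bot.sleep(.3)
print(bot.get_clock(),bot.get_ee_pos(),np.round(bot.get_wrist_force(),2))
grab('wrist','w7');grab('scene','s7')
print(proj('s7',np.array([.5363,.1142,.1535])),proj('w7',np.array([.5363,.1142,.1535])))
s=cv2.imread('pics/s7.png')[200:290,345:445];w=cv2.imread('pics/w7.png')[140:260,250:380]
cv2.imwrite('pics/z9.png',np.hstack([cv2.resize(s,(400,360),interpolation=0),cv2.resize(w,(390,360))]))
```

```text
[396.31237835 226.65239501]
15.4417 [0.53651797 0.11427329 0.23848956] [ 0.42 -0.09 -3.28]
[394.60661115 238.67748885] [315.97855231 195.77568419]
```

View pics/z9.png

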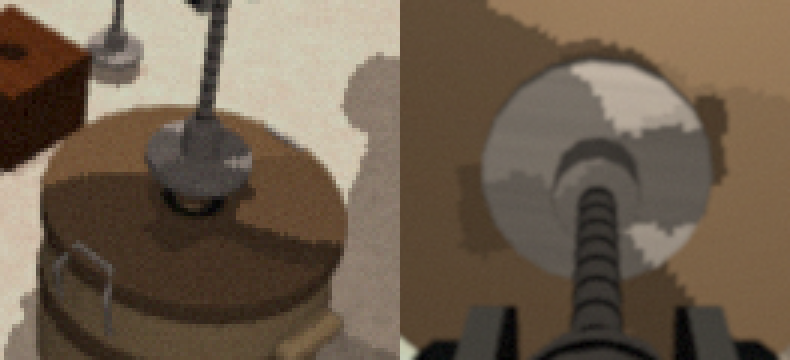

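Run:
```python
from h import *
r=(R.from_euler('z',-1.73)*R.from_rotvec([np.pi,0,0])).as_rotvec()
for z in(.231,.226,.223,.221,.219,.217,.215,.213):
    bot.servo_line([.5363,.1142,z],r,feed=.05)
    F=np.mean([bot.get_wrist_force() for _ in range(3)],0);print(z,bot.get_ee_pos()[2].round(4),F.round(2),round(bot.get_clock(),2))
    if F[2]>8: break
grab('wrist','w8');grab('scene','s8')
s=cv2.imread('pics/s8.png')[200:290,345:445];w=cv2.imread('pics/w8.png')[140:260,250:380]
cv2.imwrite('pics/z10.png',np.hstack([cv2.resize(s,(400,360),interpolation=0),cv2.resize(w,(390,360))]))
def proj(n,q):
    _,T,f,c=load(n);Ti=np.linalg.inv(T);a=Ti[:3,:3]@q+Ti[:3,3];return a[:2]/a[2]*f+c
print([proj(n,np.array([.5361,.114,.133])) for n in('s8','w8')])
```

```text
0.231 0.2303 [-0.95 -0.57 -2.29] 15.83
0.226 0.2255 [ 0.83 -0.15 -3.81] 16.08
0.223 0.2228 [ 0.03 -0.28 -3.7 ] 16.33
0.221 0.2208 [ 0.25  0.18 -3.91] 16.58
0.219 0.2188 [-0.06  0.54 -3.29] 16.83
0.217 0.2168 [ 0.19  0.51 -3.85] 17.08
0.215 0.2149 [ 0.38 -1.01 -3.29] 17.33
0.213 0.2134 [-0.54  0.14 -0.21] 17.58
[array([393.55157787, 246.05074514]), array([316.20578874, 197.32210184])]
```

View pics/z10.png

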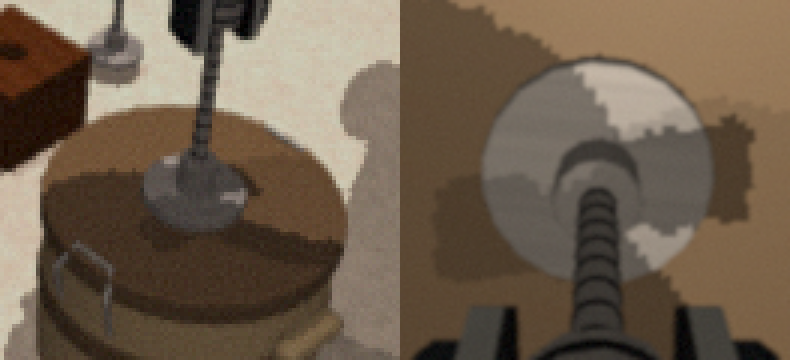

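The foot has landed: Fz went from −3.5 to about 0 at TCP z 0.2134, and the flange centre lies over the port. Next I'll push the rod, fast through the travel that must be free, then in small force-watched steps.

Run:
```python
from h import *
r=(R.from_euler('z',-1.73)*R.from_rotvec([np.pi,0,0])).as_rotvec()
def F():
    a=[]
    for _ in range(4): a.append(bot.get_wrist_force()); bot.sleep(.02)
    return np.mean(a,0)
ok=True
for z in(.209,.198,.188):
    bot.servo_line([.5363,.1142,z],r,feed=.03)
    f=F();print(z,bot.get_ee_pos()[2].round(4),f.round(2),round(bot.get_clock(),2))
    if f[2]>5: ok=False;break
grab('scene','s9')
b=None;z=.188
fs=[]
while ok and z>.143 and bot.get_clock()<42:
    z-=.0015
    bot.servo_line([.5363,.1142,z],r,feed=.03)
    f=F();fs.append(f[2]);print(round(z,4),bot.get_ee_pos()[2].round(4),f.round(2),round(bot.get_clock(),2))
    if f[2]>3.8: break
grab('wrist','w9');grab('scene','s10')
s=cv2.imread('pics/s10.png')[170:290,345:445];w=cv2.imread('pics/w9.png')[140:400,160:480]
cv2.imwrite('pics/z11.png',np.hstack([cv2.resize(s,(400,480),interpolation=0),cv2.copyMakeBorder(cv2.resize(w,(390,317)),0,163,0,0,0)]))
```

```text
0.209 0.2088 [-0.54 -0.27 -0.91] 18.03
0.198 0.1975 [ 0.27 -0.5  -2.58] 18.62
0.188 0.1876 [ 0.7   0.05 -2.23] 19.17
0.1865 0.1866 [-0.05  0.22 -0.61] 19.53
0.185 0.1851 [-0.68 -0.07 -0.07] 19.85
0.1835 0.1834 [-0.27  0.26 -0.04] 20.17
0.182 0.1818 [ 0.16 -0.1  -0.73] 20.48
0.1805 0.1803 [ 0.33 -0.3  -0.22] 20.8
0.179 0.1788 [ 0.15 -0.15 -0.41] 21.12
0.1775 0.1774 [-0.46  0.12 -0.16] 21.43
0.176 0.1759 [-0.31  0.56 -0.2 ] 21.75
0.1745 0.1744 [ 0.77 -0.3   0.08] 22.07
0.173 0.1729 [-0.11 -0.07 -0.23] 22.38
0.1715 0.1714 [-0.09  0.27 -0.61] 22.7
0.17 0.1699 [ 0.12 -0.12 -0.58] 23.02
0.1685 0.1684 [ 0.1  -0.24 -0.28] 23.33
0.167 0.1668 [ 0.5  -0.29 -0.26] 23.65
0.1655 0.1654 [ 0.49  0.14 -0.19] 23.97
0.164 0.1639 [ 0.25 -0.39 -0.52] 24.28
0.1625 0.1624 [-0.17  0.09 -0.42] 24.6
0.161 0.1608 [ 0.08 -0.04 -0.59] 24.92
0.1595 0.1594 [ 0.32 -0.35 -0.35] 25.23
0.158 0.158 [-0.44 -0.14  0.4 ] 25.55
0.1565 0.157 [-1.41 -0.2   4.45] 25.87
```

View pics/z11.png

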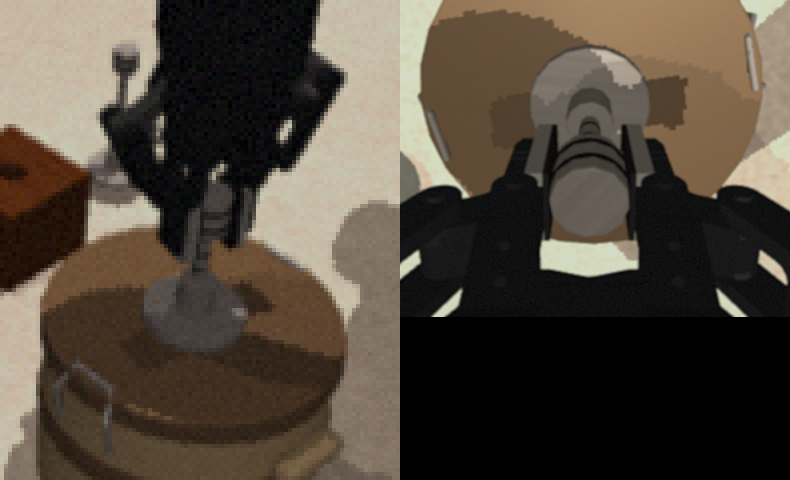

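The rod met the weight: a sharp rise of about 4.8 N within roughly 1 mm (near 4 N/mm), at a travel of about 56 mm. I'll release, retreat and check.

Run:
```python
from h import *
r=(R.from_euler('z',-1.73)*R.from_rotvec([np.pi,0,0])).as_rotvec()
bot.sleep(.3);p=bot.get_ee_pos();print(p,np.round(bot.get_wrist_force(),2))
claw.gripper_open();bot.sleep(.2)
print(np.round(bot.get_wrist_force(),2),bot.get_opening(),bot.get_clock())
bot.servo_line([.5363,.1142,.25],r,feed=.12);bot.sleep(.2)
grab('wrist','w11');grab('scene','s11');grab('top','t11');print(bot.get_clock())
s=cv2.imread('pics/s11.png')[170:290,345:445];w=cv2.imread('pics/w11.png')[60:320,160:480]
cv2.imwrite('pics/z12.png',np.hstack([cv2.resize(s,(400,480),interpolation=0),cv2.copyMakeBorder(cv2.resize(w,(390,317)),0,163,0,0,0)]))
```

```text
[0.53647976 0.11423719 0.15697555] [-1.98  0.25  5.68]
[0.41 0.42 0.77] 1.0013388153374096 27.1
28.3833
```

View pics/z12.png

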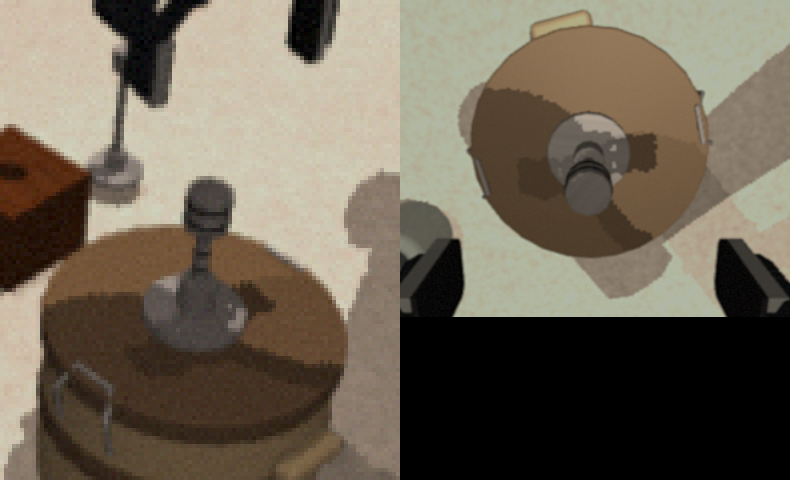

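Run:
```python
from h import *
print('knobtop',tri(('s11',397.2,217),('w11',314.3,218.3)))
print('flangetop',tri(('s11',393.6,246.4),('w11',314.2,184.6)))
def seg(n,x,y,ww,hh,s,fn):
    cv2.imwrite(fn,cv2.resize(cv2.imread(f'pics/{n}.png')[y:y+hh,x:x+ww],None,fx=s,fy=s,interpolation=0))
seg('w11',270,140,90,110,5,'pics/z13.png');seg('s11',370,205,60,60,9,'pics/z14.png')
```

```text
knobtop (array([0.53712918, 0.1141256 , 0.21063431]), [np.float64(0.00036226316899937427), np.float64(0.0003622631689993326)])
flangetop (array([0.53637887, 0.11381184, 0.13201653]), [np.float64(0.0005376437132754035), np.float64(0.000537643713275456)])
```

View pics/z13.png

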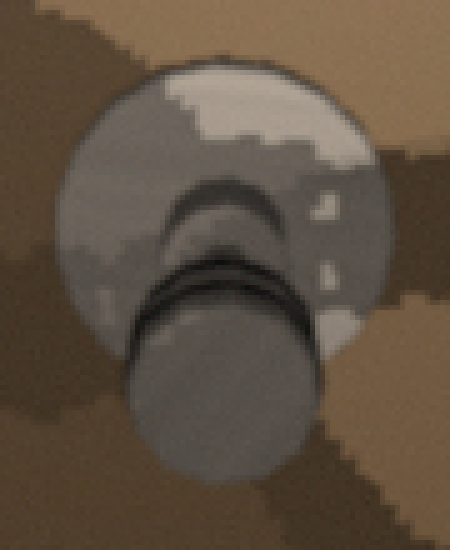

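View pics/z14.png

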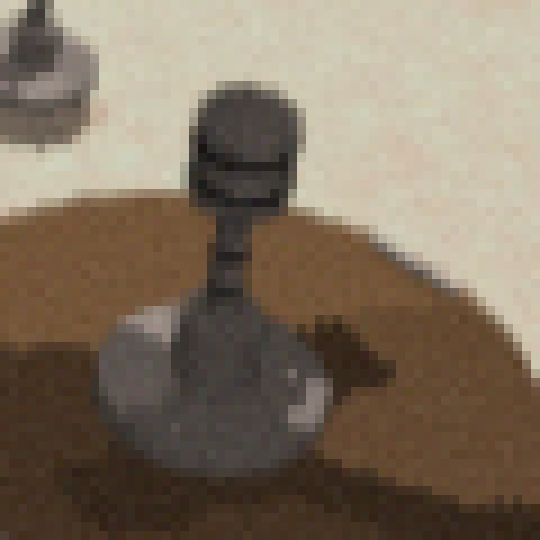

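The foot is home: flange top at z≈0.132 and centred within 1 mm. It stands upright, and the travel of about 56 mm agrees with the knob height. Opening pads swing back and may have tugged the rod, so I'll make sure of it with one light press on the knob with shut fingertips.

Run:
```python
from h import *
r=(R.from_euler('z',-1.73)*R.from_rotvec([np.pi,0,0])).as_rotvec()
claw.close_gripper(20)
bot.servo_line([.5368,.1142,.200],r,feed=.1);bot.sleep(.2)
def F():
    a=[]
    for _ in range(4): a.append(bot.get_wrist_force()); bot.sleep(.02)
    return np.mean(a,0)
b=F()[2];print(b,bot.get_clock());z=.200
while z>.180 and bot.get_clock()<42:
    z-=.001
    bot.servo_line([.5368,.1142,z],r,feed=.03)
    f=F()[2]-b;print(round(z,4),f.round(2),end=' | ')
    if f>3.5: break
bot.sleep(.2);print(F()-[0,0,b],bot.get_ee_pos())
bot.servo_line([.5368,.1142,.26],r,feed=.12);bot.sleep(.2)
grab('wrist','w12');grab('scene','s12');grab('top','t12');print(bot.get_clock())
cv2.imwrite('pics/z15.png',np.hstack([cv2.resize(cv2.imread('pics/s12.png')[205:265,370:430],(400,400),interpolation=0),cv2.resize(cv2.imread('pics/w12.png')[140:260,250:370],(400,400),interpolation=0)]))
```

```text
-0.07784984274274168 30.0667
0.199 0.13 | 0.198 0.18 | 0.197 -0.01 | 0.196 -0.02 | 0.195 0.45 | 0.194 0.9 | 0.193 3.85 | [-1.11810874  0.11263524  5.40900415] [0.53704875 0.11423007 0.19349996]
33.6083
```

View pics/z15.png

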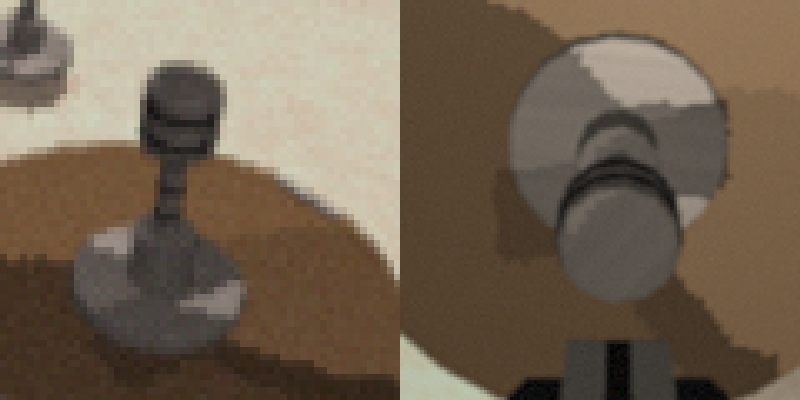

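View pics/s12.png

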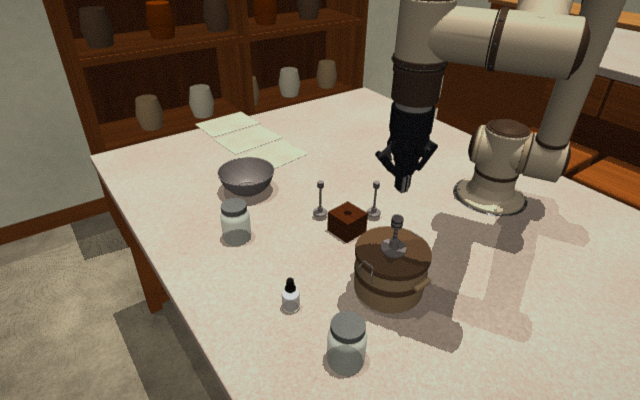

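The gauge stands upright and flush in the port with the arm clear, and the bystanders are where they were. I'll hand in.

Run:
```python
from h import *
order.hand_in();print(bot.get_clock())
```

```text
the job is handed in; nothing more can be done
the job is handed in; nothing more can be done
```

I handed in the job with the gauge standing released in the lid's port and its rod pressed down onto the weight. The clock read 33.6 s just before hand-in, and no verdict was reported.

**What I did:** I lifted the gauge by its knob, set its foot in the port and pushed the rod down until it met the weight. After letting go, I pressed the knob once more, lightly, with shut fingertips, in case opening the jaws had tugged the rod up.

**Last checks:**
- **Foot:** the flange top measured z ≈ 0.132 against an expected 0.133, centred within about 1 mm of the port. It was upright to about 0.01 rad. I took these figures before the final press; afterwards I only looked, and it still appeared flush and upright.
- **Rod:** travel is about 56 mm, which puts the weight roughly 74 to 75 mm below the lid's top, inside the given range of 50 to 85 mm. The force rose steeply at contact, near the 4 N/mm expected of the springy bed. The wrist sensor read at most about 5.7 N.
- **Surroundings:** the jars, bowl and airlock look unmoved by eye.

**What failed or disagreed:**
- **Missed grasp:** my first grasp closed above the knob on nothing. The fingertips stand about 20 mm behind the reported TCP, where the description says 19 mm ahead. I found this from the camera views and grasped about 38 mm lower.
- **Late landing:** the foot touched down about 4 mm lower than my first estimate. I put this down to that same offset being slightly off, since the flange height agreed afterwards.
- **Not measured:** the rod's force on the weight after release cannot be read directly. I infer it from the press and the rod's friction.

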